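# Refit a keyhole specimen plate on a microscope stage and lock it

### The arm

A 7-joint arm with a two-finger parallel gripper is mounted at the origin on the work surface. World frame = base frame: x ahead of the robot, y to its left, z up, the work surface at z = 0. Lengths are in m, angles in rad, forces in N, time in s.
With the tool pointing down it reaches from about 0.35 to 0.9 m from the base axis. Payload 19.9 kg.
Tool frame: the origin (TCP) lies between the finger pads; the fingertips stand 19 mm ahead of it and the grasp point (between the pads) is the TCP; z points along the fingers, y is the direction in which the jaws open and shut (so a half turn about z gives the same grasp; the last joint's range is limited). The gripper opens to 94 mm and grips with 3 to 60 N. Pads are 16 mm wide; open, the fingers measure 119 mm over their backs; the gripper's body (75 mm by 177 mm) begins 78 mm behind the grasp point.
Start: joints at [-1.242, 0.417, -0.01, 1.614, 0.005, 1.111, -0.053], TCP at [0.226, 0.583, 0.224] pointing down, gripper open.
Joint ranges: [-2.81, 2.81], [-0.39, 2.02], [-1.27, 1.25], [0.06, 2.57], [-1.19, 4.33], [0.19, 2], [-2.82, 2.82]. Speed limits (rad/s): [1.89, 1.89, 2.39, 2.39, 3.01, 3.01, 3.01].

### API

Orientations are given as a 3x3 rotation matrix whose columns are the frame's x, y, z axes.
In Python, from rig import robot gives the robot as it stands. Calls block until the motion is done:
- robot.move_ptp(position, orientation): joint-space move of the TCP to a pose.
- robot.move_linear(position, velocity=0.15, frame=None, threshold=None): straight line of the TCP; frame=None keeps the orientation; velocity is the mean speed in m/s. With threshold (N) it stops when the force on the tool has changed by that much, and returns True; else False.
- robot.goto_joints(angles): joint-space move.
- robot.gripper_to(opening): finger opening in m; the grip force is fixed at half the most; returns when the fingers have stopped.
- robot.pause(seconds).
- robot.ik(position, orientation): joint angles nearest the present ones, or None.
- robot.get_state(): the state.
- robot.grab_frame(name): name is "scene" or "side" or "wrist"; returns the picture (480x640x3 uint8, red, green, blue); there is no depth.
- robot.camera_info(name): a dict with "fx", "fy", "cx", "cy" (pixels), "dist" ([k1, k2, p1, p2, k3] as OpenCV has them; the pictures are not rectified), "rvec" (rotation vector, rad) and "tvec" (3), from world to camera coordinates, as OpenCV has them. Camera axes: x right, y down, z forward; pixel columns grow to the right and rows downward; lengths in m; the calibration is good to about 2 mm. A picture is of the moment at which its call begins: read the wrist's pose just before it. camera_info takes no time and is no camera call; for the wrist camera it gives the pose at the moment of the call.
A pose or a line that the arm cannot do raises robot.PlanningError and nothing moves.
- robot.sign_off(): hands the job in, once; it reports no verdict.
The state is a dict: "time": time; "qpos": joint angles; "joint_vel": joint speeds; "effort": joint torques, N m; "ee_pos": TCP position; "tool_rot": TCP orientation; "force": force on the tool from outside, world axes, zero at the start; "moment": the same for the moment, N m; "opening": finger opening in m.
Only numpy, scipy, OpenCV 4.12 (cv2) and the standard library are available. Lean on these libraries where they do the work, as an engineer would, in place of code of your own. Each camera call takes 0.05 s, during which the arm holds its last target. There are 200 camera calls.

### The job

Put the aluminium specimen plate back on the black microscope stage block: lower it flat over the two screws so that both heads come up through the wide ends of its keyholes, then slide it away from the blue dial until the screws stop it, fully home. Then turn the blue lock dial until its white mark points at the red dot, so that the latch finger stands behind the plate, and let go. Leave the slide box, bottle, screwdriver and dish where they are.

Things in the scene. Friction and masses are not known exactly. Their poses are not given: they have to be found in the camera images.
- stage: Fixed block, white foot, black top: x from -145 to +70 mm, y +-85 mm, 35 mm high. z up; x is the slide direction, from the blue dial (axis at x = -103, y = 0) to the screws (x = 0, y = +-50) and beyond. Origin on the bench, under the plate's centre when fully home.
- screw_left (a point): Top centre of the steel screw head at stage x = 0, y = +50 mm. Both screws: neck 8 mm diameter, 7 mm high above the block's top; head 18 mm diameter, 4 mm thick, so its top is 11 mm above the block's top.
- screw_right (a point): Top centre of the other, equal screw head, at stage x = 0, y = -50 mm.
- plate_grip (a point): Loose aluminium plate, about 0.3 kg, 100 (x) x 150 (y) x 5 mm thick, flat on the bench at the start, with a black upright grip bar in its middle: 16 (x) x 60 (y) mm, 40 mm tall over the plate. This point: bar's axis, 25 mm above the plate's underside; axes as the plate's, z up. An orange stripe runs along the plate's +x edge, which must face away from the dial.
- keyhole_left (a point): Centre of the wide end (24 mm across) of one keyhole, on the plate's top, at x = +24, y = +50 mm from the plate's centre. From it a slot 12 mm wide runs to the plate's -x and ends at plate x = -4 mm. Lower the plate with the wide ends over the screws; sliding it 24 mm along stage +x then brings the screw necks to the slot ends, fully home, its centre at stage x = 0.
- keyhole_right (a point): The same for the other, equal keyhole, at plate x = +24, y = -50 mm.
- dial (a joint): Angle of the blue lock dial, rad, counter-clockwise from above positive, 0 when its white mark points at the red dot. Starts at 1.3 to 1.75; travel -0.5 to 2.1, no stop or detent at 0; friction 0.05 N m, stays where left. At 0 its steel latch finger (50 mm from the axis, 12 mm wide, 1 to 7 mm above the block) points along stage +x, 3 mm behind the edge of a plate fully home.
- dial_grip (a point): Point on the dial's axis in its blue grip bar, 32 mm above the block's top (67 mm above the bench). The bar is 44 mm long (x of this point, towards the latch finger; white mark at the -x end), 14 mm wide (y), from 8 to 46 mm above the block's top. Turns with the dial.
- mark_tip (a point): Outer end of the white mark, on the top of the blue bar, 22 mm from the dial's axis, opposite the latch finger.
- index_dot (a point): Centre of the red dot, 12 mm across, on the block's top, 29 mm from the dial's axis, on the side away from the screws.
- slide_box_mid (a point): Bystander: green slide box with white lid, 77 x 112 x 38 mm; its centre.
- bottle_mid (a point): Bystander: amber closed bottle, 42 mm diameter, 95 mm tall; its centre.
- driver_grip (a point): Bystander: screwdriver lying on the bench; its handle.
- dish_mid (a point): Bystander: closed clear petri dish with red contents, 94 mm diameter, 15 mm high; its centre.
Mind the look-alikes: they are no part of the job. What is shaped like the part that bears plate_grip but purple is not meant.

How it is judged:
On the way, in this order (a step that is already met when the one before it is completed fails the run):
1. The plate lies flat on the block with both screw heads up through the wide ends of the keyholes (x of plate_grip in the frame of stage between -0.03 and -0.016 m and y of plate_grip in the frame of stage between -0.006 and 0.006 m and z of plate_grip in the frame of stage below 0.0625 m and angle between plate_grip's own z axis and vertical below 0.05 rad), for 0.1 s.
2. The plate has been slid along fully home under the screw heads (x of plate_grip in the frame of stage between -0.006 and 0.006 m and z of plate_grip in the frame of stage below 0.0625 m), for 0.1 s.
3. The dial's white mark points at the red dot (value of joint dial between -0.15 and 0.15 rad), for 0.2 s.
At the end, for the whole second after the job is handed in: The plate lies flat on the block (within 2.5 mm), under the screw heads and within 4 mm of fully home; the dial's white mark points at the red dot within 0.15 rad (all of step 3 and x of plate_grip in the frame of stage between -0.004 and 0.006 m and y of plate_grip in the frame of stage between -0.006 and 0.006 m and z of plate_grip in the frame of stage below 0.0625 m and angle between plate_grip's own z axis and vertical below 0.05 rad and angle between the x axis of plate_grip and the x axis of stage, either way round below 0.1 rad); the robot touches nothing.
It fails at once if The slide box, bottle, screwdriver or dish is moved by more than 40 mm (distance of any of slide_box_mid, bottle_mid, driver_grip, dish_mid from where it was at the start of the episode above 0.04 m).
It also fails if it takes over 61 s, if anything falls off the work surface, if the arm or the gripper's body presses on something with over 40 N, if the wrist force passes 120 N, or if a joint passes its speed limit or range.

## Working session

There is one attempt and no reset: what is moved stays moved. The work goes in short steps, each a Python script; the robot and the scene stay as the last script left them, time stands still between calls to the robot, and variables do not carry over. Pictures are saved under pics/ and viewed, about 8 in all and at most 12, crops included, and the job is handed in when it is done.

```bash
mkdir -p pics; python3 - <<'E'
from rig import robot
import cv2
for n in ("scene","side"):
    cv2.imwrite(f"pics/{n}0.png",robot.grab_frame(n)[:,:,::-1])
    c=robot.camera_info(n);print(n,c)
E
```

```text
scene {'fx': 604.2444122388188, 'fy': 604.2444122388188, 'cx': 312.9135895230367, 'cy': 251.1417478267578, 'dist': array([-0.17660383,  0.        ,  0.        ,  0.        ,  0.        ]), 'rvec': array([ 0.85849632,  2.68843041, -0.88651082]), 'tvec': array([ 0.43775161, -0.20204573,  1.71779554])}
side {'fx': 504.77383467646564, 'fy': 504.77383467646564, 'cx': 316.5783678258269, 'cy': 238.71398314485532, 'dist': array([0.03340804, 0.        , 0.        , 0.        , 0.        ]), 'rvec': array([ 2.32317167, -0.2272097 ,  0.07084981]), 'tvec': array([-0.53244981,  0.11798871,  1.36200207])}
```

View pics/scene0.png

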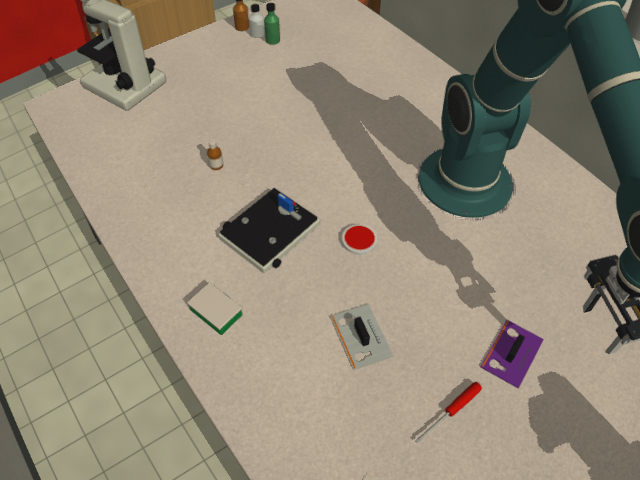

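View pics/side0.png

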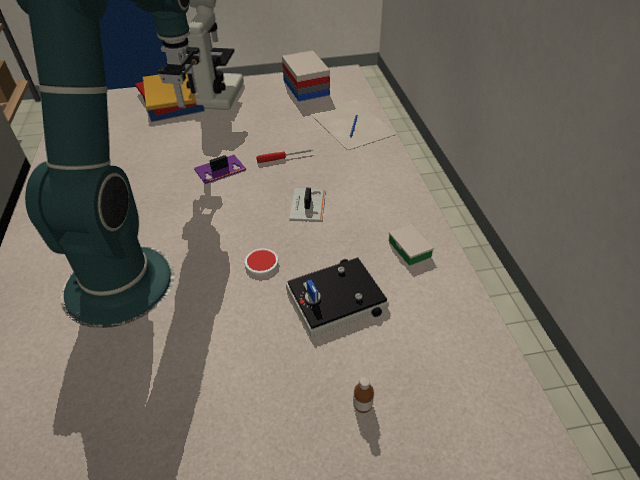

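The pictures show two plate-shaped objects. The grey plate is at scene (361,336) / side (308,204) and the purple one at scene (512,353) / side (220,168). The grey aluminium one with the orange stripe fits; purple is the decoy. The stage is at scene (268,228), with its dial at (287,203). I'll enlarge both to confirm.

```bash
python3 - <<'E'
import cv2,numpy as np
s=cv2.imread("pics/scene0.png");d=cv2.imread("pics/side0.png")
def c(im,x,y,w,h,k): return cv2.resize(im[y:y+h,x:x+w],None,fx=k,fy=k,interpolation=cv2.INTER_CUBIC)
a=c(s,215,185,110,90,4)   # 440x360
b=c(s,320,295,80,80,4) # 320x320
e=c(d,280,255,110,75,4)  #440x300
f=c(d,280,180,60,50,5)   #300x250
o=np.zeros((600,800,3),np.uint8)
a=c(s,215,185,110,75+10,3.5); e=c(d,280,255,110,75,3.5)
o[:a.shape[0],:a.shape[1]]=a; o[300:300+e.shape[0],:e.shape[1]]=e
o[:320,400:720]=b; o[330:580,400:700]=f
cv2.imwrite("pics/crop1.png",o)
E
```

```text
(no output)
```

View pics/crop1.png

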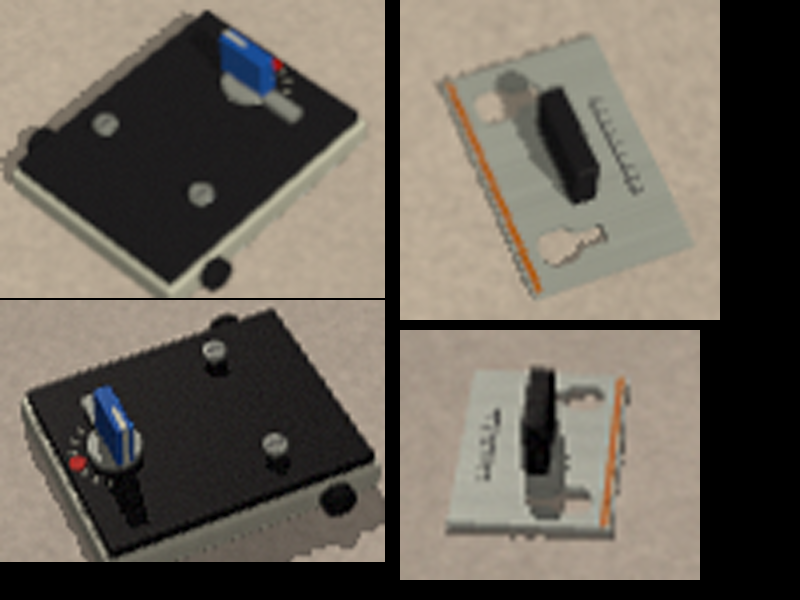

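Confirmed: the grey plate has the orange stripe on its scene-left edge (crop 440,80 to 538,297). The keyholes, screws, red dot and dial are also readable. Fitting poses now.

```bash
cat > h.py <<'E'
import numpy as np,cv2
from scipy.optimize import least_squares
from rig import robot
def proj(c,P): return cv2.projectPoints(np.float64(P).reshape(-1,1,3),c["rvec"],c["tvec"],np.array([[c["fx"],0,c["cx"]],[0,c["fy"],c["cy"]],[0,0,1]]),c["dist"])[0][:,0]
def place(p,L):
    L=np.float64(L).reshape(-1,3);c,s=np.cos(p[2]),np.sin(p[2])
    return np.c_[p[0]+c*L[:,0]-s*L[:,1],p[1]+s*L[:,0]+c*L[:,1],L[:,2]]
def fit(obs,p0):  # obs: list of (caminfo, local pts m, pixels)
    f=lambda p:np.concatenate([(proj(c,place(p,L))-np.float64(u)).ravel() for c,L,u in obs])
    r=min((least_squares(f,[*p0[:2],y],loss="soft_l1") for y in np.arange(-3,3.2,1)),key=lambda r:r.cost)
    r.x[2]=(r.x[2]+np.pi)%(2*np.pi)-np.pi
    return r.x,np.round(f(r.x).reshape(-1,2),1)
def ray(c,uv,z):
    K=np.array([[c["fx"],0,c["cx"]],[0,c["fy"],c["cy"]],[0,0,1]])
    d=np.r_[cv2.undistortPoints(np.float64([[uv]]),K,c["dist"])[0,0],1]
    R=cv2.Rodrigues(c["rvec"])[0];o=-R.T@c["tvec"];d=R.T@d
    return o+d*(z-o[2])/d[2]
def down(yaw): # tool z down, tool y along yaw direction
    y=np.array([np.cos(yaw),np.sin(yaw),0]);z=np.array([0,0,-1.]);return np.c_[np.cross(y,z),y,z]
SC=np.array([[0,.05,.046],[0,-.05,.046],[-.132,0,.035]])
PC=np.array([[-.05,-.075,.005],[-.05,.075,.005],[.05,-.075,.005],[.05,.075,.005]])
E
python3 - <<'E'
from h import *
s,d=robot.camera_info("scene"),robot.camera_info("side")
p,r=fit([(s,SC,[(272.4,240.4),(245,220.4),(294.1,203.3)]),(d,SC,[(341.1,269.6),(358.6,296.4),(302.3,301.9)])],[.6,-.3]);print("stage",p,r.tolist())
A=ray(s,(300.1,218.4),.042);ax=place(p,[-.103,0,.042])[0];v=A-ax;print("finger ang",np.arctan2(v[1],v[0])-p[2],np.linalg.norm(v))
A=ray(s,(280.1,194.4),.081);v=ax-A;print("mark ang",np.arctan2(v[1],v[0])-p[2],np.linalg.norm(v[:2]))
q,r=fit([(s,PC,[(367.5,303.75),(393,355.75),(330,315),(354.5,369.25)]),(d,PC,[(289.6,219),(295,188.4),(322.4,219.6),(324.4,189.6)])],[.6,0]);print("plate",q,r.tolist())
np.save("stage.npy",p);np.save("plate.npy",q)
for n,pos in (("box",(214,305)),("dish",(359,238)),("bottle",(216,165)),("driver",(464,399))): print(n,ray(s,pos,.02))
print(robot.get_state()["time"])
# plan check: gripping above plate
for yaw in (q[2],q[2]+np.pi): print(robot.ik([*q[:2],.2],down(yaw)))
for yaw in (p[2],p[2]+np.pi): print(robot.ik([*p[:2],.2],down(yaw)))
E
```

```text
stage [ 0.59666352 -0.16143227  0.22969619] [[-0.9, -0.6], [-0.9, -0.6], [-1.7, -0.0], [-0.6, -1.1], [-0.5, -1.1], [-0.8, -0.7]]
finger ang 1.5598988502798083 0.05513769483809972
mark ang 1.4519970371143265 0.0171195274478751
plate [ 0.55400783  0.21942517 -0.2596882 ] [[-0.1, -0.4], [-0.1, -0.8], [-0.8, 0.9], [-1.4, -0.2], [-0.8, -0.9], [-1.0, -0.9], [-0.7, -0.4], [0.3, -1.1]]
box [ 0.79777867 -0.04489559  0.02      ]
dish [ 0.38725896 -0.00262094  0.02      ]
bottle [ 0.55866054 -0.45352621  0.02      ]
driver [0.47237844 0.48746444 0.02      ]
0.1
[-0.79652985  0.4213134   0.47871733  1.72745536 -0.2194161   1.04613808
 -0.50266767]
[-0.37588934  0.39057377 -0.06765827  1.71250214  0.0298587   1.03951724
  2.42830746]
[-0.42466498  0.58291645  0.90914819  1.67881497 -0.50077059  1.13045609
  0.85437697]
[-0.51525922  0.66977858  1.08283632  1.68130155 -0.6331834   1.18560931
 -2.18240928]
```

```bash
python3 - <<'E'
from h import *
import pickle
p,q=np.load("stage.npy"),np.load("plate.npy")
ims=[];infos=[]
for n,t in (("st",p+[-.04*np.cos(p[2]),-.04*np.sin(p[2]),0]),("pl",q)):
    robot.move_ptp([t[0],t[1],.33],down(t[2]))
    robot.pause(.3)
    infos.append(robot.camera_info("wrist"));im=robot.grab_frame("wrist")[:,:,::-1];cv2.imwrite(f"pics/w_{n}.png",im);ims.append(im)
    print(robot.get_state()["time"],robot.get_state()["force"])
pickle.dump(infos,open("infos.pkl","wb"))
for i,(c,L) in enumerate(((infos[0],place(p,SC)),(infos[1],place(q,PC)))): print(proj(c,L).round(1).tolist())
E
```

```text
3.3667 [0.36436886 0.26609228 0.29768923]
5.1667 [ 0.21111063  0.18576213 -0.15761601]
[[349.4, 162.3], [347.6, 237.9], [249.2, 199.7]]
[[284.3, 245.9], [281.2, 141.2], [351.8, 245.9], [354.6, 141.2]]
```

View pics/w_st.png

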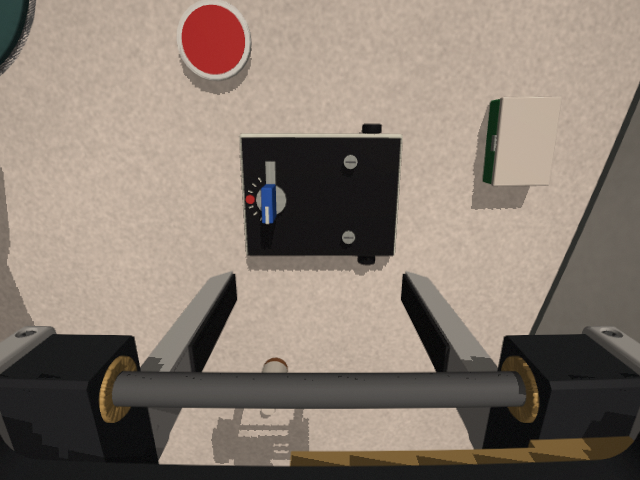

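View pics/w_pl.png

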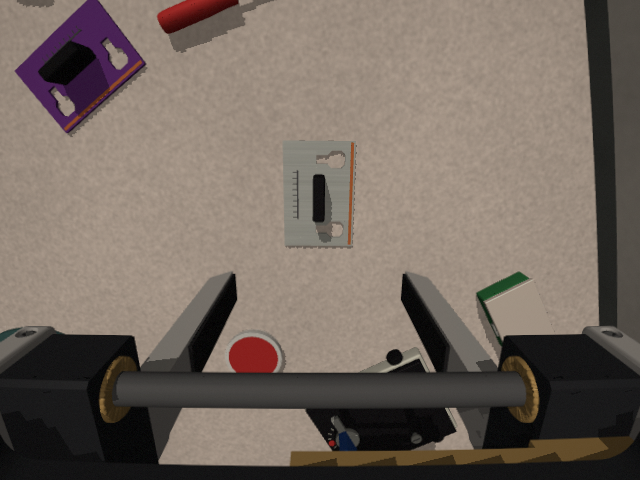

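The wrist views agree with the fit to about 1 px. The screws are at (350.5,162) and (348.3,237.5), the dot at (250,199.5), and the latch finger tip at (270,163), so the dial is at about 1.55. The plate corners are at (285,246), (284.5,141), (352.5,247) and (355,141). Refit, then grasp and lift.

```bash
python3 - <<'E'
from h import *
import pickle
w=pickle.load(open("infos.pkl","rb"))
s,d=robot.camera_info("scene"),robot.camera_info("side")
p,r=fit([(s,SC,[(272.4,240.4),(245,220.4),(294.1,203.3)]),(d,SC,[(341.1,269.6),(358.6,296.4),(302.3,301.9)]),(w[0],SC,[(350.5,162),(348.3,237.5),(250,199.5)])],[.6,-.3]);print("stage",p,r[-3:].tolist())
pw=fit([(w[0],SC,[(350.5,162),(348.3,237.5),(250,199.5)])],[.6,-.3])[0];print("wrist only",pw)
W=(w[1],PC,[(285,246),(284.5,141),(352.5,247),(355,141)])
q=fit([W],[.55,.2])[0];print("plate wrist",q)
A=ray(w[0],(270,163),.042);ax=place(pw,[-.103,0,.042])[0];v=A-ax;print("dial",np.arctan2(v[1],v[0])-pw[2],np.linalg.norm(v))
q=(q+np.load("plate.npy"))/2;p=(pw+p)/2;np.save("stage.npy",p);np.save("plate.npy",q)
R=down(q[2])
robot.move_ptp([q[0],q[1],.12],R)
robot.move_linear([q[0],q[1],.030],velocity=.1,threshold=15)
robot.gripper_to(.005)
S=robot.get_state();print(S["ee_pos"],S["opening"],S["force"])
robot.move_linear([q[0],q[1],.16],velocity=.15)
robot.pause(.2);S=robot.get_state();print(S["force"],S["opening"],S["time"])
cv2.imwrite("pics/w_lift.png",robot.grab_frame("wrist")[:,:,::-1])
P=p+[-.024*np.cos(p[2]),-.024*np.sin(p[2]),0]
robot.move_ptp([P[0],P[1],.16],down(p[2]))
robot.move_linear([P[0],P[1],.10],velocity=.1)
robot.pause(.3)
pickle.dump(robot.camera_info("wrist"),open("c.pkl","wb"))
im=robot.grab_frame("wrist")[:,:,::-1];cv2.imwrite("pics/w_hov.png",im)
a=robot.grab_frame("scene")[185:275,215:325,::-1];b=robot.grab_frame("side")[240:330,280:390,::-1]
o=np.vstack([np.hstack([cv2.resize(x,None,fx=3.6,fy=3.6,interpolation=2) for x in(a,b)]),cv2.resize(im[100:325,60:580],(792,270))])
cv2.imwrite("pics/hov.png",o);S=robot.get_state();print(S["time"],S["ee_pos"])
E
```

```text
stage [ 0.59745426 -0.16084625  0.22972208] [[-0.4, 0.0], [-0.0, 0.1], [-0.1, -0.0]]
wrist only [ 0.59768464 -0.16077048  0.22925356]
plate wrist [ 0.55562452  0.21875909 -0.2680105 ]
dial 1.559474666394339 0.04840919552689487
[0.55477797 0.21913    0.02998061] 0.01557737227473326 [-0.99657046  0.15247361 -0.32927879]
[-0.85829985  0.89806057 -1.33887798] 0.015822220914453053 9.4583
12.1417 [ 0.57425187 -0.16625808  0.10013222]
```

View pics/hov.png

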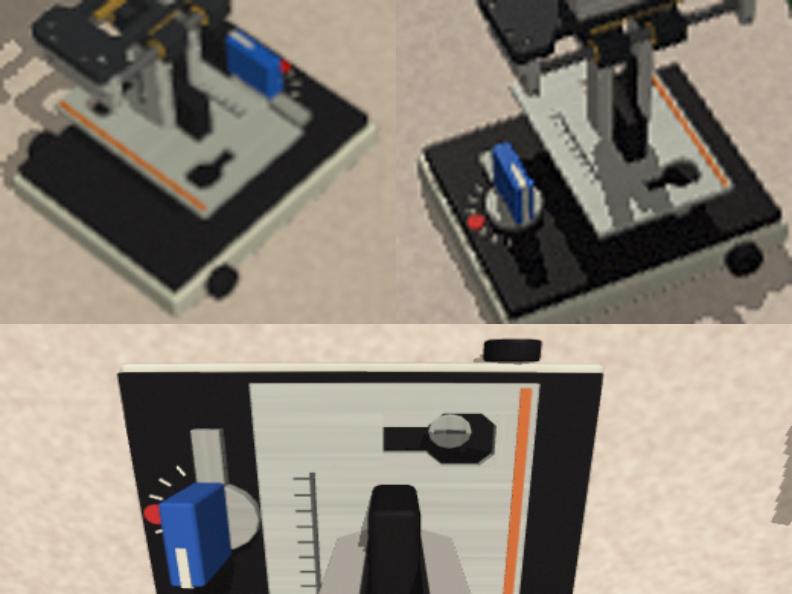

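The plate hovers with its stripe away from the dial, and the left screw shows inside the wide keyhole (screw at 450,432; hole centre about 462,439 in the composite). Compensating the parallax by calculation.

```bash
python3 - <<'E'
from h import *
import pickle
c=pickle.load(open("c.pkl","rb"));p=np.load("stage.npy")
px=lambda X,Y:(60+X*520/792,100+(Y-324)*225/270)
S=robot.get_state();e=S["ee_pos"]
zt=.1-.03+.005
k=ray(c,px(462,439),zt);s=ray(c,px(450,432),.046)
R=np.array([[np.cos(p[2]),-np.sin(p[2])],[np.sin(p[2]),np.cos(p[2])]])
loc=lambda v:R.T@(v[:2]-p[:2])
print("hole in stage",loc(k),"screw",loc(s),"tcp",loc(e), "diff",loc(k)-loc(s))
print("hole rel tcp",loc(k)-loc(e))
# corners of plate: +x+y corner, -x+y corner
for X,Y in((540,384),(249,384)): print(loc(ray(c,px(X,Y),zt))-loc(e))
E
```

```text
hole in stage [0.00139628 0.05131102] screw [0.00014973 0.05001164] tcp [-2.39459587e-02 -2.58218815e-06] diff [0.00124655 0.00129938]
hole rel tcp [0.02534224 0.0513136 ]
[0.05147  0.075689]
[-0.04897262  0.07567642]
```

```bash
python3 - <<'E'
from h import *
p=np.load("stage.npy")
T=lambda x,y,z: place(p,[x,y,z])[0]
R=down(p[2])
robot.move_linear(T(-.0252,-.001,.085),velocity=.05)
hit=robot.move_linear(T(-.0252,-.001,.062),velocity=.03,threshold=5)
robot.pause(.3)
S=robot.get_state();print(hit,S["ee_pos"],S["force"],S["time"],S["opening"])
c=robot.camera_info("wrist")
im=robot.grab_frame("wrist")[:,:,::-1]
a=robot.grab_frame("scene")[185:275,215:325,::-1];b=robot.grab_frame("side")[240:330,280:390,::-1]
o=np.vstack([np.hstack([cv2.resize(x,None,fx=3.6,fy=3.6,interpolation=2) for x in(a,b)]),cv2.resize(im[100:325,60:580],(792,270))])
cv2.imwrite("pics/down.png",o)
E
```

```text
True [ 0.57308425 -0.16740041  0.0646608 ] [ 2.68836805 -1.98104982  3.19758285] 13.5333 0.015837826902522258
```

View pics/down.png

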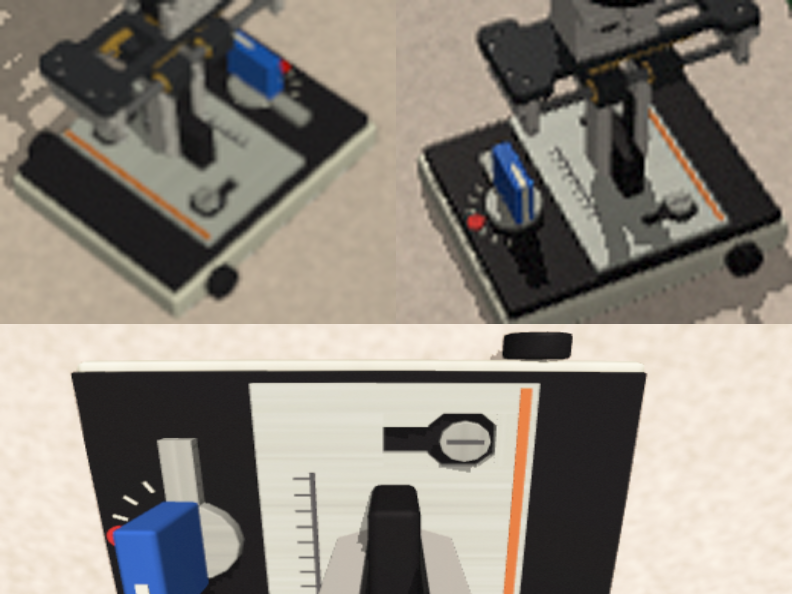

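The plate is seated flat (TCP 64.7 mm against 65 expected), with the screw head up through the wide end at composite (465,441). Sliding home.

```bash
python3 - <<'E'
from h import *
p=np.load("stage.npy")
T=lambda x,y,z: place(p,[x,y,z])[0]
z=robot.get_state()["ee_pos"][2]
hit=robot.move_linear(T(.004,-.001,z),velocity=.03,threshold=14)
robot.pause(.2)
S=robot.get_state();e=S["ee_pos"][:2]-p[:2]
print(hit,e@[np.cos(p[2]),np.sin(p[2])],e@[-np.sin(p[2]),np.cos(p[2])],S["ee_pos"],S["force"],S["time"],S["opening"])
im=robot.grab_frame("wrist")[:,:,::-1]
a=robot.grab_frame("scene")[185:275,215:325,::-1];b=robot.grab_frame("side")[240:330,280:390,::-1]
o=np.vstack([np.hstack([cv2.resize(x,None,fx=3.6,fy=3.6,interpolation=2) for x in(a,b)]),cv2.resize(im[100:325,60:580],(792,270))])
cv2.imwrite("pics/slid.png",o)
# dial IK check
ax=T(-.103,0,.067)
for a in (0,np.pi):
    for t in (1.56,1.0,.5,0):
        for off in (np.pi/2,): print(a,t,(lambda j:None if j is None else j.round(2))(robot.ik(ax,down(p[2]+t-off+a))))
E
```

```text
True -0.02545196824894057 -0.0008123377696526565 [ 0.57296955 -0.16738919  0.06466612] [-2.15838729  0.7114351   7.01440581] 14.15 0.015779660529366874
0 1.56 [-0.27  0.57  0.73  1.99 -0.54  0.78  0.99]
0 1.0 [-0.36  0.63  0.86  1.99 -0.65  0.82  0.53]
0 0.5 [-0.43  0.69  0.97  1.99 -0.75  0.87  0.11]
0 0 [-0.5   0.76  1.08  2.   -0.86  0.93 -0.3 ]
3.141592653589793 1.56 [-0.5   0.76  1.08  2.   -0.86  0.93 -1.88]
3.141592653589793 1.0 [ 1.    0.65 -0.91  1.95  0.67  0.88  2.54]
3.141592653589793 0.5 [ 0.13  0.47  0.21  1.98 -0.14  0.71  2.72]
3.141592653589793 0 [ 0.03  0.48  0.33  1.98 -0.23  0.72  2.3 ]
```

View pics/slid.png

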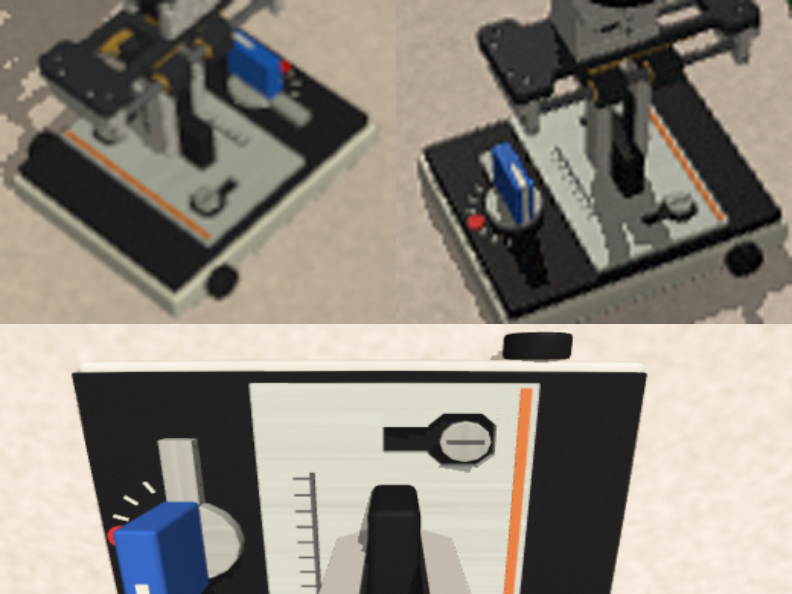

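It didn't move: the small press-down load tripped the threshold at once. I'll relieve the pressure by 0.8 mm (head gap 2 mm) and slide with a higher limit.

```bash
python3 - <<'E'
from h import *
p=np.load("stage.npy")
T=lambda x,y,z: place(p,[x,y,z])[0]
def rep(h):
    S=robot.get_state();e=S["ee_pos"][:2]-p[:2]
    print(h,(1e3*np.array([e@[np.cos(p[2]),np.sin(p[2])],e@[-np.sin(p[2]),np.cos(p[2])],S["ee_pos"][2]])).round(2),S["force"].round(1),round(S["time"],2))
h=robot.move_linear(T(-.0252,-.001,.0655),velocity=.02);robot.pause(.2);rep(h)
h=robot.move_linear(T(-.012,-.001,.0655),velocity=.03,threshold=25);rep(h)
h=robot.move_linear(T(.003,-.001,.0655),velocity=.03,threshold=25);robot.pause(.2);rep(h)
im=robot.grab_frame("wrist")[:,:,::-1]
a=robot.grab_frame("scene")[185:275,215:325,::-1];b=robot.grab_frame("side")[240:330,280:390,::-1]
o=np.vstack([np.hstack([cv2.resize(x,None,fx=3.6,fy=3.6,interpolation=2) for x in(a,b)]),cv2.resize(im[100:325,60:580],(792,270))])
cv2.imwrite("pics/slid2.png",o)
E
```

```text
False [-25.41  -0.85  65.26] [ 0.4 -0.8 -2.4] 14.75
False [-12.06  -1.05  65.43] [-1.2  0.5 -2.5] 15.34
True [-0.6  -1.02 64.86] [-2.2  0.2  4.3] 16.01
```

View pics/slid2.png

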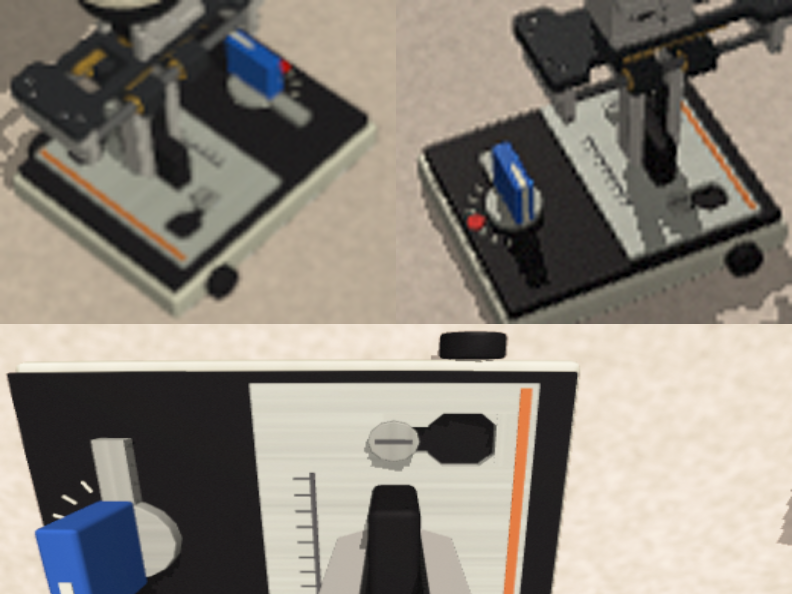

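The screw head (392,441) now sits at the slot end and the TCP stopped at x = -0.6 mm, so the plate is home. Release it, then turn the dial.

```bash
python3 - <<'E'
from h import *
p=np.load("stage.npy")
T=lambda x,y,z: place(p,[x,y,z])[0]
Y=lambda t: down(p[2]+t-np.pi/2)
robot.gripper_to(.05)
e=robot.get_state()["ee_pos"]
robot.move_linear([e[0],e[1],.15],velocity=.15)
robot.move_ptp(T(-.103,0,.15),Y(1.54))
robot.move_linear(T(-.103,0,.067),velocity=.1,threshold=12)
robot.gripper_to(.005)
S=robot.get_state();print(S["ee_pos"]-T(-.103,0,.067),S["opening"],S["force"],S["moment"],S["time"])
for t in np.linspace(1.54,0,8)[1:]:
    robot.move_ptp(T(-.103,0,.067),Y(t))
    S=robot.get_state();print(round(t,2),(1e3*(S["ee_pos"]-T(-.103,0,.067))).round(1),S["force"].round(1),S["moment"].round(2),round(S["time"],1))
robot.pause(.3)
robot.gripper_to(.05)
robot.move_linear(T(-.103,0,.16),velocity=.15)
robot.move_linear(T(-.103,0,.30),velocity=.2)
robot.pause(.2)
import pickle;pickle.dump(robot.camera_info("wrist"),open("c2.pkl","wb"))
im=robot.grab_frame("wrist")[:,:,::-1]
a=robot.grab_frame("scene")[185:275,215:325,::-1];b=robot.grab_frame("side")[240:330,280:390,::-1]
cv2.imwrite("pics/w_fin.png",im)
o=np.vstack([np.hstack([cv2.resize(x,None,fx=3.6,fy=3.6,interpolation=2) for x in(a,b)]),cv2.resize(im[80:280,160:480],(432,270)) @np.eye(3) if False else np.pad(cv2.resize(im[80:280,160:480],(432,270)),((0,0),(0,360),(0,0)))])
cv2.imwrite("pics/fin.png",o);print(robot.get_state()["time"])
E
```

```text
[-8.71748985e-04 -9.33593243e-05  4.57850077e-05] 0.014331651428493783 [-6.31471871  0.21539551  8.12491038] [0.07889501 1.74453099 0.04713204] 19.7083
1.32 [-0.9 -0.1  0. ] [-7.5  1.7 10.1] [ 0.14  1.85 -0.09] 20.0
1.1 [-0.8 -0.1  0. ] [-6.7  1.  10.9] [ 0.19  1.9  -0.01] 20.3
0.88 [-0.8 -0.1  0. ] [-8.1  0.4 10.2] [ 0.17  1.91 -0.05] 20.6
0.66 [-0.9 -0.1  0. ] [-6.2  0.6  9.7] [0.22 1.84 0.  ] 20.9
0.44 [-0.8 -0.1  0. ] [-6.4  0.4  9.5] [ 0.25  1.88 -0.09] 21.2
0.22 [-0.8 -0.1  0. ] [-7.4  1.3  9.6] [ 0.24  1.89 -0.08] 21.5
0.0 [-0.8 -0.1  0. ] [-7.3  1.1  9.2] [ 0.24  1.84 -0.05] 21.8
24.8083
```

View pics/fin.png

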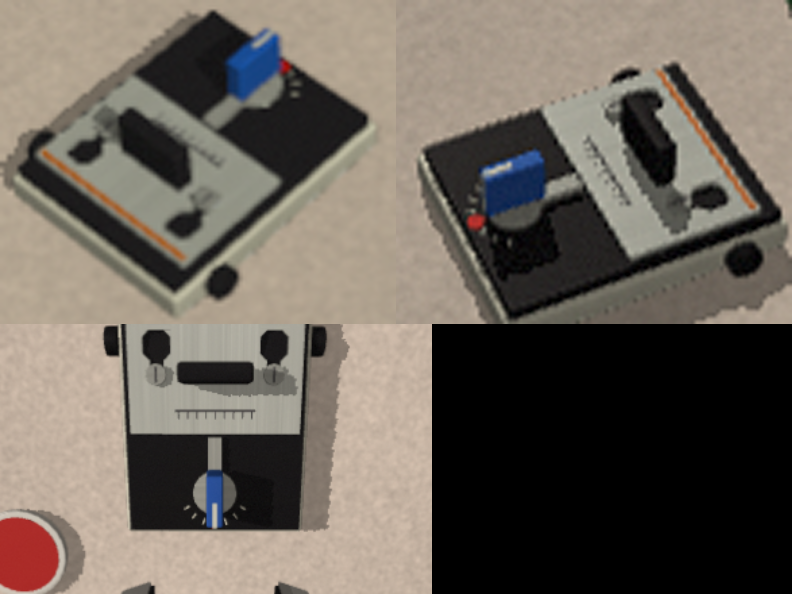

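The mark now points at the hidden red dot, and the latch finger at wrist crop (215,440) stands just behind the plate edge at y=433. Both screws sit at their slot ends (156,374 and 274,374), and the gripper is clear. Handing in.

```bash
python3 -c "
from rig import robot
print(robot.get_state()['time']);robot.sign_off()"
```

```text
24.8083
the job is handed in; nothing more can be done
```

The plate is back on the stage block and locked in, and I handed the job in at 24.8 s of the 61 s allowed. `sign_off` reports no verdict, so what follows rests on my own checks.

- **Plate:** I gripped the grey, orange-striped plate (the purple one is the look-alike). I lowered it flat over the screws and slid it until they stopped it. The first slide stopped at once because the small press-down load tripped the force limit. I eased the pressure by about 0.8 mm and the second slide went home.
- **Dial:** I turned it from about 1.55 rad to 0 and let go.
- **Last checks:** The final pictures show both screws at the slot ends. At the stop the gripper read x = -0.6 mm, where I expected about -1.2 mm, so the plate should be within 1 mm of home. In the wrist and scene views the latch finger stands straight behind the plate edge and the mark lines up with the dot's position. The dot itself is partly hidden by the bar in the wrist view. The gripper is clear, about 0.3 m up.
- **Not measured:** I did not measure the bystander items again at the end. The arm did not work near them.

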